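# Set the spring-return length gauge to its index and hold it

### The arm

A 7-joint arm with a two-finger parallel gripper is mounted at the origin on the work surface; the furniture and walls round the work are solid. World frame = base frame: x ahead of the robot, y to its left, z up, the work surface at z = 0. Lengths are in m, angles in rad, forces in N, time in s.
With the tool pointing down it reaches from about 0.35 to 0.9 m from the base axis. Payload 8.1 kg.
Tool frame: the origin (TCP) lies midway between the tips of the shut fingers; the grasp point (between the pads) lies 19 mm behind it; z points along the fingers, y is the line along which they close (so a half turn about z gives the same grasp; the last joint's range is limited). The gripper opens to 92 mm and grips with 3 to 60 N. Pads are 19 mm wide; open, the fingers measure 130 mm over their backs; the gripper's body (75 mm by 190 mm) begins 47 mm behind the grasp point.
Start: joints at [-1.407, 0.434, 0.025, 1.573, -0.012, 1.134, -0.075], TCP at [0.165, 0.603, 0.227] pointing down, gripper open.
Joint ranges: [-2.62, 2.62], [-0.44, 2.09], [-1.27, 1.32], [0.08, 2.57], [-1.32, 4.46], [0.12, 2], [-2.74, 2.74]. Speed limits (rad/s): [2.22, 2.22, 3.01, 3.01, 3.14, 3.14, 3.14].

### API

Orientations are given as a rotation vector (axis times angle).
In Python, from cell import observe, get_image, camera_model, sign_off, recognise, silhouettes gives the robot as it stands.
- The arm moves only by the tool apply_moves, never from a script. Its argument "motion" is a list of rows, each an object of numbers: "x", "y", "z": the shift along the world's x, y, z in cm; "yaw": the turn about the world's z in degrees; "hand": the opening, from -1 (shut) to 1 (fully open), so that 0 is half open. In form: [{"x": .., "y": .., "z": .., "yaw": .., "hand": ..}, ...]. A call has 1 to 10 rows; each row is the pose to reach, as a shift and turn from the pose commanded when the call began; what a row does not reach only later rows make up. A row lasts 1/8 s, in which the tool goes at most 62.5 mm and 10.7 degrees, less where a joint would pass 70% of its speed; a pose out of reach is approached as far as the arm can. A call with a gripper value outside its range is refused whole. The fingers move at their own pace and stop on an object; "newtons" is the grip in N (left out, the last holds). Time passes only in rows, so rows that repeat a pose let the fingers close. It gives the time, the measured TCP pose, the force, the opening and the grip force at its end, in the units of the state.
- observe(): the state, without advancing time (a new reading comes with each control period).
- get_image(name): name is "side" or "top" or "wrist"; returns the picture (420x560x3 uint8, blue, green, red); there is no depth.
- camera_model(name): a dict with "camera_matrix" (3x3 intrinsics, pixels), "T" (4x4, takes a point from camera to world coordinates). Camera axes: x right, y up, looking along -z (the intrinsics and any distortion apply to the point x, -y, -z); pixel columns grow to the right and rows downward; lengths in m; the calibration is good to about 2 mm. A picture is of the moment at which its call begins: read the wrist's pose just before it. camera_model takes no time and is no camera call; for the wrist camera it gives the pose at the moment of the call.
- sign_off(): hands the job in; it is judged then, once.
Trained networks look in the newest picture that a camera, given by its name, has taken for a name from the list of things; names that differ only in an ending like _2 or _b are one class to them, and where a whole thing is asked for, a point or a joint stands for the part that bears it (a point fixed in the world has none). Each returns a list of dicts, best first, with "p" (0 to 1); they miss things now and then, are a little off and sometimes report something else, mostly with a low value. They report only what shows in the picture. A call takes as long as a camera call.
- recognise(query, camera): "rect" ([left, top, right, bottom] in pixels, round what is visible of it).
- silhouettes(query, camera): "mask" (420x560 bool, what is visible of it) and "rect" ([left, top, right, bottom] in pixels, round what is visible of it).
The state is a dict: "clock": time; "joints": joint angles; "dq": joint speeds; "joint_efforts": joint torques, N m; "position": TCP position; "ee_rot": TCP orientation; "force": force on the tool from outside, world axes, zero at the start; "ft_torque": the same for the moment, N m; "width": opening from 0.0 (shut) to 1.0 (fully open); "gripper_force": force on a finger pad.
Only numpy, scipy, OpenCV 4.12 (cv2) and the standard library are available. Lean on these libraries where they do the work, as an engineer would, in place of code of your own. Each camera call takes 0.05 s, during which the arm holds its last target. There are 200 camera calls.

### The job

The length gauge on the bench is clamped shut, and a length has to be taken off at the setting of its index clip. Turn the bar knob anticlockwise until it clicks past its detent, press the lock button down so that the telescoping arm is released, then draw the arm out by its upright stop post until its pointer is level with the point of the index clip on the scale. Finish while still holding the arm there (it springs back if let go), without shifting the clip or the small things lying beside the gauge.

Things in the scene. Friction and masses are not known exactly. Their poses are not given: they have to be found in the camera images.
- gauge: The length gauge, fixed to the bench: base plate 10 mm thick, x -58 to 30, y -145 to 165 mm in its frame, and a grey housing (x +-25, y -135 to -5 mm, top 55 mm above the bench). Origin on the bench under the arm's line; y = the way the arm slides out (roughly to the robot's left), z up. At x = 0: knob axis y = -105, button y = -40, stop post y = 45 mm when home.
- clamp_knob (a joint): Angle of the black knob, 0 (clamped, at the start) to 1.2 rad (free), growing anticlockwise from above. A sprung detent between holds it at either side, crest at 0.6 rad; it takes at most 0.13 N m, and past the crest it snaps on by itself to about 1.1. Below about 0.7 rad the knob blocks the lock button.
- knob_grip (a point): Middle of the knob's bar grip on the knob's vertical axis, 82 mm above the bench. Bar 46 mm long, 14 mm thick, from 65 to 98 mm above the bench, on a foot 30 mm across; grip it across the 14 mm. Its long axis lies 0.6 rad clockwise (from above) of the gauge's y axis at knob angle 0, and 0.6 rad anticlockwise of it at 1.2.
- lock_button (a joint): Travel of the lock button, 0 (up) to 0.008 m (fully down), pressed straight down: 2 N to start, 5.5 N fully down. About 6 mm down it frees the arm, which pops out some 8 mm; the button then stays about 6 mm down, trapped under the arm. It cannot be pressed before the knob is past its detent.
- button_top (a point): Centre of the top face of the round steel lock button, 20 mm across, 14 mm proud of the housing top (69 mm above the bench) when up; moves down with it.
- gauge_arm (a joint): How far the telescoping arm is out, 0 (home, locked, at the start) to 0.100 m. Once released a spring drives it to about 0.008 m; further out the spring pulls it back with 90 N/m (2.9 N at 40 mm, 6.5 N at 80 mm), so it must be held.
- post_grip (a point): Grip point in the upright steel stop post at the arm's outer end, 85 mm above the bench, 15 mm under the post's top. The post is 14 mm thick along the gauge's y and 22 mm wide along x. Moves with the arm; axes as the gauge's. With the arm home, 43 mm lie between post and housing.
- pointer_tip (a point): Tip of the small steel cone at the foot of the stop post that points at the scale (to the gauge's -x), 19 mm above the bench; moves with the arm.
- index_clip (a joint): Where the index clip is set: 0 is level with the pointer of the arm at home, growing the way the arm slides out; set between 0.040 and 0.080 m. The arm is right when its joint value equals this one. Clamped on (12 N friction).
- index_tip (a point): Point of the brass index clip, 19 mm above the bench: a 14 x 12 x 16 mm block on the scale's outer edge, top with screw 29 mm above the bench, its cone pointing to the gauge's +x, towards the arm. When the arm is right, the two points face each other at the same gauge y, 8 mm apart in x.
- scriber: Loose bystander: steel scriber 114 mm long, 8 mm thick, lying beside the gauge on the robot's side; origin under its middle. Leave it alone.
- loupe: Loose bystander: small folding loupe, 24 x 56 x 12 mm, lying on the far side of the housing; origin under its middle. Leave it alone.
- beeswax: Loose bystander: cake of beeswax, 31 x 46 x 18 mm, lying on the far side of the arm; origin under its middle. Leave it alone.

How it is judged:
On the way, in this order (a step that is already met when the one before it is completed fails the run):
1. the knob is turned anticlockwise past its detent (value of joint clamp_knob above 0.9 rad), for 0.1 s.
2. the lock button is pressed and the arm is released (value of joint lock_button above 0.005 m and value of joint gauge_arm above 0.003 m), for 0.1 s.
At the end, for the whole second after the job is handed in: The arm's pointer stands within 4 mm of the index clip's point along the scale, at rest (under 10 mm/s), held there by the fingers (contact force over 1 N), with the knob still past its detent (over 0.9 rad) (y of pointer_tip in the frame of index_tip between -0.004 and 0.004 m and velocity of joint gauge_arm between -0.01 and 0.01 m/s and contact force between the fingers and gauge_arm above 1 N and value of joint clamp_knob above 0.9 rad); the arm keeps its last pose, push and grip.
It fails at once if the index clip is shifted by more than 3 mm (distance of index_tip from where it was at the start of the episode above 0.003 m).
It fails at once if a thing lying beside the gauge is moved by more than 15 mm (distance of any of scriber, loupe, beeswax from where it was at the start of the episode above 0.015 m).
It also fails if it takes over 58 s, if anything falls off the work surface, if the arm or the gripper's body presses on something with over 40 N, if the wrist force passes 120 N, or if a joint passes its speed limit or range.

## Working session

There is one attempt and no reset: what is moved stays moved. The work goes in short steps, Python scripts to look and compute and a tool call to move; the robot and the scene stay as the last step left them, time stands still between calls to the robot, and variables do not carry over. Pictures are saved under pics/ and viewed, at most 10 in all, crops included, and the job is handed in when it is done.

Besides the shell and the picture viewer there is one more tool, called after "Emit:" by a JSON object that holds its "op" and its "data", one argument or row to a line. apply_moves: Moves the arm, as the interface text tells. Its arguments: {"type":"object","properties":{"motion":{"type":"array","items":{"type":"object","properties":{"x":{"type":"number"},"y":{"type":"number"},"z":{"type":"number"},"yaw":{"type":"number"},"hand":{"type":"number"}}}},"newtons":{"type":"number"}},"required":["motion"]}

```bash
mkdir -p pics; cat > h.py <<'E'
import numpy as np, cv2
from cell import observe, get_image, camera_model, sign_off, recognise, silhouettes
def ray(cam,uv):
    M=camera_model(cam) if isinstance(cam,str) else cam
    K=np.array(M["camera_matrix"]);T=np.array(M["T"])
    d=np.linalg.inv(K)@np.array([uv[0],uv[1],1.]); d=np.array([d[0],-d[1],-d[2]])
    return T[:3,3],T[:3,:3]@d
def atz(cam,uv,z):
    o,d=ray(cam,uv); return o+d*(z-o[2])/d[2]
def proj(cam,p):
    M=camera_model(cam) if isinstance(cam,str) else cam
    K=np.array(M["camera_matrix"]);T=np.array(M["T"])
    c=T[:3,:3].T@(np.array(p)-T[:3,3]); q=K@np.array([c[0],-c[1],-c[2]]); return q[:2]/q[2]
E
python3 - <<'E'
from h import *
np.set_printoptions(precision=4,suppress=True)
s=observe();print(s)
for c in("top","side"):
    im=get_image(c);cv2.imwrite(f"pics/{c}0.png",im)
    M=camera_model(c);print(c,M)
    for n in("gauge","clamp_knob","lock_button","gauge_arm","index_clip","scriber","loupe","beeswax"):
        r=silhouettes(n,c)
        for q in r[:2]:
            m=q["mask"];ys,xs=np.nonzero(m);print(n,round(q["p"],2),[int(v) for v in q["rect"]],xs.mean().round(1),ys.mean().round(1),len(xs))
E
```

```text
{'clock': 0.0, 'joints': array([-1.4066,  0.4352,  0.025 ,  1.5741, -0.0116,  1.134 , -0.0751]), 'dq': array([-0.0005,  0.    , -0.0019,  0.0008,  0.0003,  0.0011, -0.0017]), 'joint_efforts': array([ -0.0007, -66.7831,   0.9844, -31.4471,  -0.0607,   0.0427,
         0.0002]), 'position': array([0.1647, 0.6024, 0.226 ]), 'ee_rot': array([-0.418 , -3.1136,  0.0025]), 'force': array([ 0.2566, -0.0529,  0.6038]), 'ft_torque': array([-0.0377,  0.0279, -0.0292]), 'gripper_force': 0.0, 'width': 1.0009685486724393}
top {'camera_matrix': array([[543.7162,   0.    , 271.8111],
       [  0.    , 543.7162, 204.5364],
       [  0.    ,   0.    ,   1.    ]]), 'T': array([[-0.1831,  0.9587, -0.2178,  0.3887],
       [-0.9831, -0.1792,  0.0375, -0.0674],
       [-0.0031,  0.221 ,  0.9753,  0.9177],
       [ 0.    ,  0.    ,  0.    ,  1.    ]])}
gauge 0.89 [205, 176, 398, 282] 302.6 229.2 9550
clamp_knob 0.97 [354, 180, 388, 204] 370.5 192.6 468
gauge_arm 0.71 [276, 211, 307, 240] 288.9 221.2 521
gauge_arm 0.48 [321, 157, 352, 185] 334.2 171.2 451
index_clip 0.71 [328, 200, 335, 212] 331.0 205.8 101
[... 290 characters left out ...]
 217.0324],
       [  0.    ,   0.    ,   1.    ]]), 'T': array([[-0.9967, -0.0593,  0.0555,  0.6176],
       [ 0.0772, -0.4794,  0.8742,  0.652 ],
       [-0.0252,  0.8756,  0.4823,  0.4758],
       [ 0.    ,  0.    ,  0.    ,  1.    ]])}
clamp_knob 0.54 [268, 166, 278, 188] 274.9 177.1 237
clamp_knob 0.18 [261, 166, 336, 275] 293.4 229.6 4002
lock_button 0.69 [278, 195, 297, 233] 289.4 215.4 484
gauge_arm 0.94 [280, 198, 301, 239] 289.3 216.0 468
index_clip 0.65 [318, 237, 326, 248] 321.7 242.7 81
scriber 0.44 [328, 228, 337, 244] 330.8 237.3 61
loupe 0.69 [241, 203, 253, 221] 249.2 214.7 183
loupe 0.61 [262, 165, 336, 277] 293.5 229.3 3863
beeswax 0.62 [256, 245, 270, 262] 262.3 254.5 272
```

```bash
python3 - <<'E'
import cv2
a=cv2.imread("pics/top0.png")[140:300,190:410];cv2.imwrite("pics/a.png",cv2.resize(a,(792,576),interpolation=cv2.INTER_CUBIC))
a=cv2.imread("pics/side0.png")[150:290,220:400];cv2.imwrite("pics/b.png",cv2.resize(a,(720,560),interpolation=cv2.INTER_CUBIC))
E
```

```text
(no output)
```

View pics/a.png

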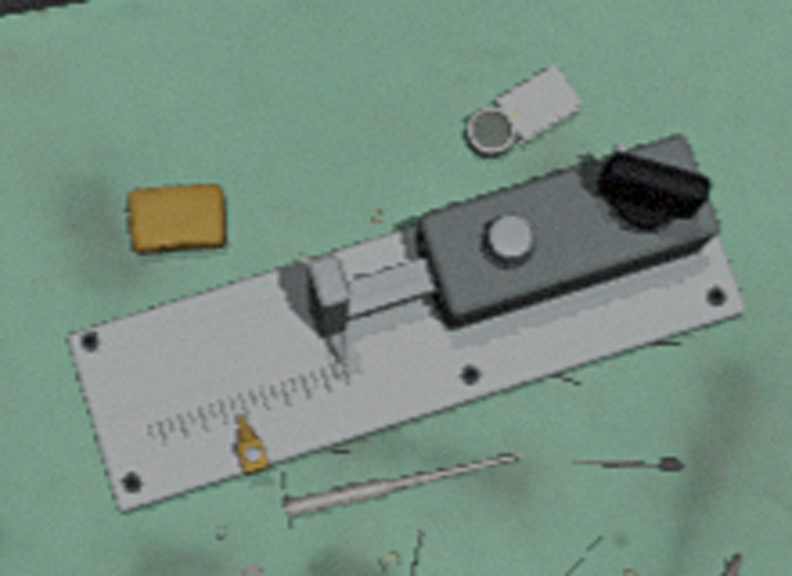

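View pics/b.png

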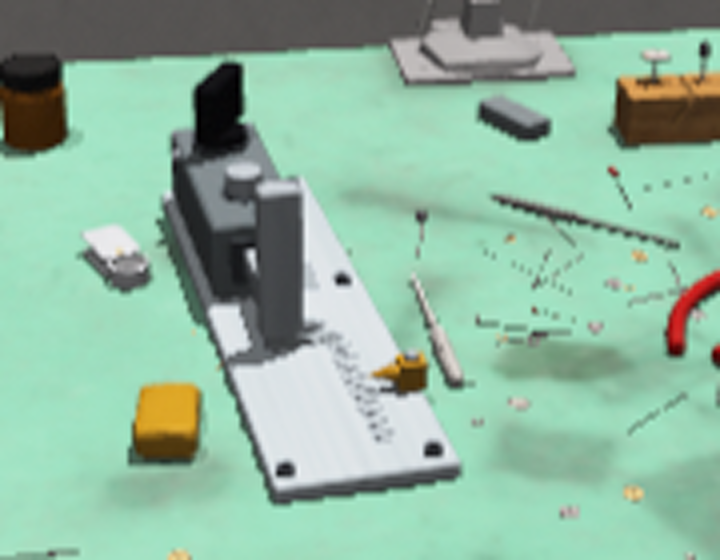

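The top view shows the gauge lying at an angle, with these positions in crop pixels (3.6x): plate corners (70,335), (122,512) and (742,312), button (510,237), knob (655,185), post top (330,275). The clip point is at about (240,415) and the pointer tip at about (345,375). I'll fit the gauge pose to these.

```bash
cat >> h.py <<'E'
def g2w(p,g):
    c,s=np.cos(g[2]),np.sin(g[2]);return np.array([p[0]*c-p[1]*s+g[0],p[0]*s+p[1]*c+g[1],p[2]])
E
python3 - <<'E'
from h import *
from scipy.optimize import least_squares
np.set_printoptions(precision=4,suppress=True)
P=[((-58,165,10),(122,512)),((30,165,10),(70,335)),((-58,-145,10),(742,312)),((25,-135,55),(683,135)),((25,-5,55),(423,213)),((0,-40,69),(510,237)),((0,45,100),(328,275))]
Q=[((0,-40,69),(242,172)),((0,45,100),(278,187)),((30,165,10),(275,495)),((-58,165,10),(460,465))]
MT,MS=camera_model("top"),camera_model("side")
def res(g,full=False):
    r=[]
    for p,q in P: r.append(proj(MT,g2w(np.array(p)/1e3,g))-(np.array(q)/3.6+[190,140]))
    for p,q in Q: r.append(proj(MS,g2w(np.array(p)/1e3,g))-(np.array(q)/4+[220,150]))
    return np.ravel(r)
s=least_squares(res,[.45,-.05,.1],loss="soft_l1");g=s.x
print(g,res(g).reshape(-1,2))
np.save("g.npy",g)
gi=lambda w:(lambda d:np.array([d[0]*np.cos(g[2])+d[1]*np.sin(g[2]),-d[0]*np.sin(g[2])+d[1]*np.cos(g[2])]))(w[:2]-g[:2])
f=lambda q:np.array(q)/3.6+[190,140]
print("clip tip",gi(atz(MT,f((240,415)),.019)),"side",gi(atz(MS,np.array((372,375))/4+[220,150],.019)),"pointer",gi(atz(MT,f((345,375)),.019)))
print("clip screw",gi(atz(MT,f((253,455)),.029)),gi(atz(MS,np.array((410,357))/4+[220,150],.029)))
for n,p in dict(knob=(0,-105,82),button=(0,-40,69),post=(0,45,85)).items(): print(n,g2w(np.array(p)/1e3,g))
from scipy.spatial.transform import Rotation as R
o=observe();print(R.from_rotvec(o["ee_rot"]).as_matrix())
E
```

```text
[ 0.5542 -0.154   0.1229] [[-1.5548  0.139 ]
 [-1.8217 -0.5912]
 [ 1.6428 -0.0112]
 [ 0.7016 -1.3174]
 [-2.0855  0.3111]
 [-0.0473 -0.3229]
 [ 0.1708  1.0687]
 [ 0.3819 -0.6494]
 [-0.1165 -0.3974]
 [-0.3657 -1.5055]
 [ 0.6457 -0.6834]]
clip tip [-0.0334  0.0975] side [-0.0338  0.0975] pointer [-0.0303  0.0456]
clip screw [-0.0539  0.0973] [-0.0514  0.1015]
knob [ 0.567  -0.2582  0.082 ]
button [ 0.5591 -0.1937  0.069 ]
post [ 0.5487 -0.1094  0.085 ]
[[-0.9646  0.2638 -0.    ]
 [ 0.2638  0.9646  0.    ]
 [ 0.      0.     -1.    ]]
```

Emit:
{"op": "apply_moves", "data": {
  "motion": [
    {"x": 10,"y": -12,"z": 1,"yaw": -20},
    {"x": 20,"y": -24,"z": 1,"yaw": -40},
    {"x": 28,"y": -36,"z": 1,"yaw": -60},
    {"x": 33,"y": -48,"z": 1,"yaw": -80},
    {"x": 37,"y": -60,"z": 1,"yaw": -95},
    {"x": 40,"y": -72,"z": 1,"yaw": -102},
    {"x": 40,"y": -80,"z": 1,"yaw": -102},
    {"x": 40,"y": -85,"z": 1,"yaw": -102},
    {"x": 40,"y": -85,"z": 1,"yaw": -102},
    {"x": 40,"y": -85,"z": 1,"yaw": -102}
  ]
}}

```text
schema error: expected keys x, y, z, yaw, hand
```

Emit:
{"op": "apply_moves", "data": {
  "motion": [
    {"x": 10,"y": -12,"z": 1,"yaw": -20,"hand": 1},
    {"x": 20,"y": -24,"z": 1,"yaw": -40,"hand": 1},
    {"x": 28,"y": -36,"z": 1,"yaw": -60,"hand": 1},
    {"x": 33,"y": -48,"z": 1,"yaw": -80,"hand": 1},
    {"x": 37,"y": -60,"z": 1,"yaw": -95,"hand": 1},
    {"x": 40,"y": -72,"z": 1,"yaw": -102,"hand": 1},
    {"x": 40,"y": -80,"z": 1,"yaw": -102,"hand": 1},
    {"x": 40,"y": -85,"z": 1,"yaw": -102,"hand": 1},
    {"x": 40,"y": -85,"z": 1,"yaw": -102,"hand": 1},
    {"x": 40,"y": -85,"z": 1,"yaw": -102,"hand": 1}
  ]
}}

```text
clock: 2.15
position: [0.458, 0.0562, 0.2359]
ee_rot: [-2.686, -1.629, -0.002]
force: [1.2, 1.3, -0.7]
width: 1.004
gripper_force: 0.0
```

Emit:
{"op": "apply_moves", "data": {
  "motion": [
    {"x": 0,"y": 0,"z": 0,"yaw": 0,"hand": 1}
  ]
}}

```text
clock: 2.28
position: [0.4587, 0.0529, 0.236]
ee_rot: [2.689, 1.621, 0.002]
force: [-0.7, 1.5, -0.3]
width: 1.001
gripper_force: 0.0
```

Emit:
{"op": "apply_moves", "data": {
  "motion": [
    {"x": 4,"y": -11,"z": 0,"yaw": 0,"hand": 1},
    {"x": 8,"y": -22,"z": 0,"yaw": 0,"hand": 1},
    {"x": 10.8,"y": -31,"z": 0,"yaw": 0,"hand": 1},
    {"x": 10.8,"y": -31,"z": -2,"yaw": 0,"hand": 1},
    {"x": 10.8,"y": -31,"z": -4,"yaw": 0,"hand": 1},
    {"x": 10.8,"y": -31,"z": -4,"yaw": 0,"hand": 1},
    {"x": 10.8,"y": -31,"z": -4,"yaw": 0,"hand": 1},
    {"x": 10.8,"y": -31,"z": -4,"yaw": 0,"hand": 1}
  ]
}}

```text
clock: 3.28
position: [0.5658, -0.2504, 0.1955]
ee_rot: [-2.681, -1.637, -0.001]
force: [-0.6, 1.6, -0.6]
width: 1.002
gripper_force: 0.0
```

```bash
python3 - <<'E'
from h import *
np.set_printoptions(precision=4,suppress=True)
g=np.load("g.npy");o=observe();M=camera_model("wrist");im=get_image("wrist");print(o["position"],o["ee_rot"],o["joints"],M["T"])
cv2.imwrite("pics/w1.png",im)
for n,z in(("clamp_knob",.098),("lock_button",.069),("gauge_arm",.1),("index_clip",.029)):
    for q in silhouettes(n,"wrist")[:2]:
        ys,xs=np.nonzero(q["mask"]);r=cv2.minAreaRect(np.c_[xs,ys].astype(np.float32));print(n,round(q["p"],2),q["rect"],xs.mean(),ys.mean(),r,atz(M,(xs.mean(),ys.mean()),z),[atz(M,c,z)[:2] for c in cv2.boxPoints(r)])
for n,p in dict(knob=(0,-105,98),button=(0,-40,69),post=(0,45,100)).items(): print(n,proj(M,g2w(np.array(p)/1e3,g)))
E
```

```text
[ 0.5658 -0.2504  0.1955] [-2.6806 -1.6366 -0.0009] [-0.129   0.5132  0.6934  1.6688 -0.3624  1.0923  0.1962] [[ 0.8896  0.4411  0.1181  0.5978]
 [-0.4567  0.8593  0.2302 -0.1894]
 [ 0.0001 -0.2588  0.9659  0.3532]
 [ 0.      0.      0.      1.    ]]
clamp_knob 0.82 [270.4, 180.8, 306.0, 240.7] 289.14149305555554 208.45225694444446 ((289.0, 210.0), (56.0, 30.0), 90.0) [ 0.5694 -0.2547  0.098 ] [array([ 0.5685, -0.2291]), array([ 0.5902, -0.2403]), array([ 0.5688, -0.2838]), array([ 0.5461, -0.2721])]
lock_button 0.69 [234.9, 134.3, 260.2, 157.2] 247.95454545454547 145.9318181818182 ((248.25003051757812, 145.75001525878906), (21.21320343017578, 21.920310974121094), 45.0) [ 0.5598 -0.1947  0.069 ] [array([ 0.548 , -0.1887]), array([ 0.5666, -0.1833]), array([ 0.5721, -0.2006]), array([ 0.5534, -0.2063])]
gauge_arm 0.69 [165.2, 37.0, 236.0, 117.3] 197.10692124105012 71.9961813842482 ((201.50277709960938, 74.55249786376953), (90.38456726074219, 32.407623291015625), 41.987213134765625) [ 0.5565 -0.1297  0.1   ] [array([ 0.536 , -0.1072]), array([ 0.5585, -0.1009]), array([ 0.5816, -0.1589]), array([ 0.5584, -0.1666])]
gauge_arm 0.63 [119.0, 76.2, 172.6, 167.2] 138.2373417721519 111.03006329113924 ((144.74119567871094, 121.34561157226562), (104.003662109375, 9.09653091430664), 57.38075256347656) [ 0.5022 -0.1329  0.1   ] [array([ 0.4978, -0.1058]), array([ 0.5049, -0.1056]), array([ 0.5072, -0.1797]), array([ 0.4996, -0.1803])]
index_clip 0.62 [112.7, 39.9, 145.3, 60.9] 126.92176039119805 51.775061124694375 ((129.18292236328125, 50.353668212890625), (20.14641571044922, 28.57979965209961), 51.34019470214844) [ 0.4957 -0.068   0.029 ] [array([ 0.4833, -0.0612]), array([ 0.5103, -0.0582]), array([ 0.5133, -0.0746]), array([ 0.486 , -0.0779])]
knob [288.5952 213.3393]
button [246.765  145.3262]
post [173.4262  50.6188]
```

View pics/w1.png

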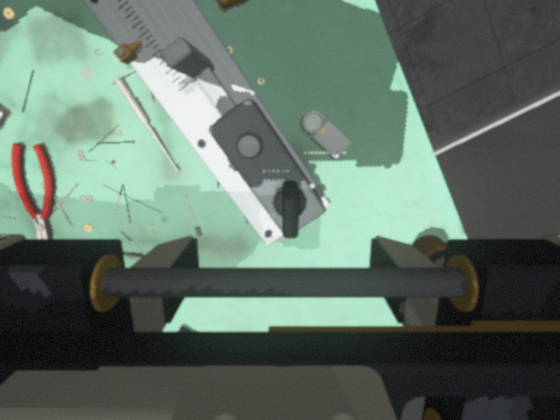

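```bash
python3 -c "
from h import *
o=observe();print(o['position'],o['ee_rot'],o['dq'].round(3))"
```

```text
[ 0.56587084 -0.25091548  0.19598988] [2.68132650e+00 1.63682501e+00 1.65279461e-03] [ 0.006  0.003  0.001 -0.001  0.001 -0.001  0.001]
```

Emit:
{"op": "apply_moves", "data": {
  "motion": [
    {"x": 0.2,"y": -0.75,"z": -2,"yaw": 0,"hand": 0},
    {"x": 0.2,"y": -0.75,"z": -4,"yaw": 0,"hand": 0},
    {"x": 0.2,"y": -0.75,"z": -6,"yaw": 0,"hand": 0},
    {"x": 0.2,"y": -0.75,"z": -8,"yaw": 0,"hand": 0},
    {"x": 0.2,"y": -0.75,"z": -10,"yaw": 0,"hand": 0},
    {"x": 0.2,"y": -0.75,"z": -11.5,"yaw": 0,"hand": 0},
    {"x": 0.2,"y": -0.75,"z": -12.5,"yaw": 0,"hand": 0},
    {"x": 0.2,"y": -0.75,"z": -12.5,"yaw": 0,"hand": 0},
    {"x": 0.2,"y": -0.75,"z": -12.5,"yaw": 0,"hand": 0}
  ]
}}

```text
clock: 4.65
position: [0.5679, -0.2599, 0.071]
ee_rot: [2.682, 1.634, 0.001]
force: [0.3, -0.7, 0.9]
width: 0.498
gripper_force: 0.0
```

Emit:
{"op": "apply_moves", "data": {
  "motion": [
    {"x": 0,"y": 0,"z": 0,"yaw": 0,"hand": -1},
    {"x": 0,"y": 0,"z": 0,"yaw": 0,"hand": -1},
    {"x": 0,"y": 0,"z": 0,"yaw": 0,"hand": -1},
    {"x": 0,"y": 0,"z": 0,"yaw": 0,"hand": -1},
    {"x": 0,"y": 0,"z": 0,"yaw": 0,"hand": -1},
    {"x": 0,"y": 0,"z": 0,"yaw": 0,"hand": -1}
  ],
  "newtons": 25
}}

```text
clock: 5.4
position: [0.5673, -0.2595, 0.0706]
ee_rot: [-2.682, -1.634, 0.0]
force: [-2.0, 0.9, 4.4]
width: 0.152
gripper_force: 25.0
```

Emit:
{"op": "apply_moves", "data": {
  "motion": [
    {"x": 0,"y": 0,"z": 0,"yaw": 8,"hand": -1},
    {"x": 0,"y": 0,"z": 0,"yaw": 16,"hand": -1},
    {"x": 0,"y": 0,"z": 0,"yaw": 24,"hand": -1},
    {"x": 0,"y": 0,"z": 0,"yaw": 32,"hand": -1},
    {"x": 0,"y": 0,"z": 0,"yaw": 40,"hand": -1},
    {"x": 0,"y": 0,"z": 0,"yaw": 48,"hand": -1},
    {"x": 0,"y": 0,"z": 0,"yaw": 56,"hand": -1},
    {"x": 0,"y": 0,"z": 0,"yaw": 64,"hand": -1},
    {"x": 0,"y": 0,"z": 0,"yaw": 64,"hand": -1},
    {"x": 0,"y": 0,"z": 0,"yaw": 64,"hand": -1}
  ]
}}

```text
clock: 6.65
position: [0.5684, -0.2593, 0.0706]
ee_rot: [1.412, 2.805, 0.001]
force: [3.2, 3.2, 0.6]
width: 0.152
gripper_force: 25.0
```

Emit:
{"op": "apply_moves", "data": {
  "motion": [
    {"x": 0,"y": 0,"z": 0,"yaw": 0,"hand": 0},
    {"x": 0,"y": 0,"z": 0,"yaw": 0,"hand": 0},
    {"x": 0,"y": 0,"z": 0,"yaw": 0,"hand": 0},
    {"x": 0,"y": 0,"z": 2,"yaw": 0,"hand": 0},
    {"x": 0,"y": 0,"z": 5,"yaw": 0,"hand": 0},
    {"x": 0,"y": 0,"z": 8,"yaw": 0,"hand": 0},
    {"x": 0,"y": 0,"z": 12,"yaw": 0,"hand": 0},
    {"x": 0,"y": 0,"z": 12,"yaw": 0,"hand": 0},
    {"x": 0,"y": 0,"z": 12,"yaw": 0,"hand": 0}
  ]
}}

```text
clock: 7.78
position: [0.5671, -0.2595, 0.1899]
ee_rot: [-1.409, -2.807, 0.0]
force: [-1.3, 0.5, -0.3]
width: 0.499
gripper_force: 0.0
```

```bash
python3 - <<'E'
from h import *
np.set_printoptions(precision=4,suppress=True)
g=np.load("g.npy");o=observe();M=camera_model("wrist");im=get_image("wrist");print(o["position"],o["ee_rot"],o["joints"],o["force"])
T=get_image("top")[160:230,300:410];cv2.imwrite("pics/w2.png",np.hstack([im,cv2.resize(T,(240,420))[:,:]]))
for n,z in(("clamp_knob",.098),("lock_button",.069),("gauge_arm",.1)):
    for q in silhouettes(n,"wrist")[:2]:
        ys,xs=np.nonzero(q["mask"]);print(n,round(q["p"],2),q["rect"],atz(M,(xs.mean(),ys.mean()),z))
E
```

```text
[ 0.5671 -0.2595  0.1899] [-1.409  -2.8072  0.    ] [ 0.1107  0.4729  0.3418  1.6435 -0.1763  1.0563  1.1454] [-1.3014  0.5456 -0.2868]
clamp_knob 0.66 [266.7, 174.5, 300.3, 233.5] [ 0.5645 -0.2553  0.098 ]
lock_button 0.89 [310.1, 124.3, 333.9, 149.7] [ 0.5592 -0.1954  0.069 ]
gauge_arm 0.97 [334.4, 13.7, 404.8, 102.1] [ 0.5459 -0.1316  0.1   ]
gauge_arm 0.33 [311.9, 123.7, 333.5, 145.0] [ 0.5551 -0.196   0.1   ]
```

View pics/w2.png

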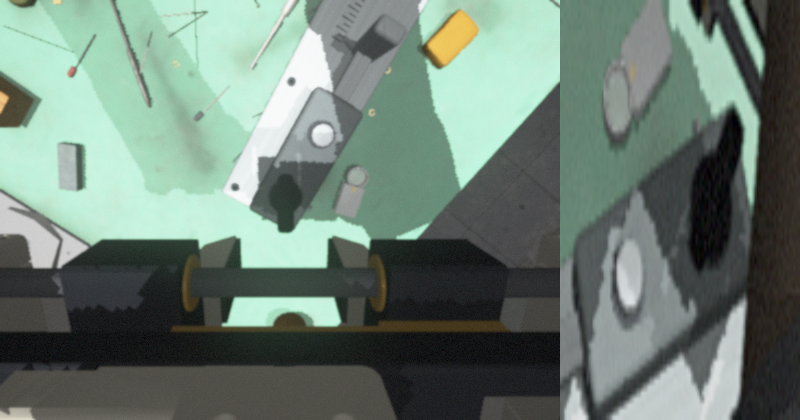

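Emit:
{"op": "apply_moves", "data": {
  "motion": [
    {"x": -0.4,"y": 3,"z": 0,"yaw": 10,"hand": -1},
    {"x": -0.8,"y": 6.5,"z": 0,"yaw": 20,"hand": -1},
    {"x": -0.8,"y": 6.5,"z": 0,"yaw": 30,"hand": -1},
    {"x": -0.8,"y": 6.5,"z": -2,"yaw": 40,"hand": -1},
    {"x": -0.8,"y": 6.5,"z": -4,"yaw": 50,"hand": -1},
    {"x": -0.8,"y": 6.5,"z": -7,"yaw": 60.3,"hand": -1},
    {"x": -0.8,"y": 6.5,"z": -10,"yaw": 60.3,"hand": -1},
    {"x": -0.8,"y": 6.5,"z": -11,"yaw": 60.3,"hand": -1},
    {"x": -0.8,"y": 6.5,"z": -11,"yaw": 60.3,"hand": -1},
    {"x": -0.8,"y": 6.5,"z": -11,"yaw": 60.3,"hand": -1}
  ]
}}

```text
clock: 9.28
position: [0.5603, -0.1948, 0.0815]
ee_rot: [-0.192, 3.134, -0.001]
force: [0.4, 0.2, -0.2]
width: 0.005
gripper_force: 0.0
```

Emit:
{"op": "apply_moves", "data": {
  "motion": [
    {"x": 0,"y": 0,"z": -0.6,"yaw": 0,"hand": -1},
    {"x": 0,"y": 0,"z": -1.0,"yaw": 0,"hand": -1},
    {"x": 0,"y": 0,"z": -1.3,"yaw": 0,"hand": -1},
    {"x": 0,"y": 0,"z": -1.6,"yaw": 0,"hand": -1},
    {"x": 0,"y": 0,"z": -1.8,"yaw": 0,"hand": -1},
    {"x": 0,"y": 0,"z": -2.0,"yaw": 0,"hand": -1},
    {"x": 0,"y": 0,"z": -2.0,"yaw": 0,"hand": -1},
    {"x": 0,"y": 0,"z": -2.0,"yaw": 0,"hand": -1}
  ]
}}

```text
clock: 10.28
position: [0.5596, -0.1946, 0.0612]
ee_rot: [-0.192, 3.135, 0.0]
force: [-3.6, 1.7, 10.8]
width: 0.005
gripper_force: 6.2
```

Emit:
{"op": "apply_moves", "data": {
  "motion": [
    {"x": 0,"y": 0,"z": 3,"yaw": 0,"hand": -1},
    {"x": 0,"y": 0,"z": 7,"yaw": 0,"hand": 0.3},
    {"x": 0,"y": 0,"z": 12,"yaw": 0,"hand": 0.3},
    {"x": -0.2,"y": 2,"z": 14,"yaw": 0,"hand": 0.3},
    {"x": -0.5,"y": 4,"z": 14,"yaw": 0,"hand": 0.3},
    {"x": -0.5,"y": 4,"z": 14,"yaw": 0,"hand": 0.3},
    {"x": -0.5,"y": 4,"z": 14,"yaw": 0,"hand": 0.3}
  ]
}}

```text
clock: 11.15
position: [0.5537, -0.1545, 0.199]
ee_rot: [0.193, -3.133, -0.0]
force: [-0.9, 0.6, -0.5]
width: 0.606
gripper_force: 0.0
```

```bash
cat > look.py <<'E'
from h import *
import sys
np.set_printoptions(precision=4,suppress=True)
g=np.load("g.npy");gi=lambda w:(lambda d:np.array([d[0]*np.cos(g[2])+d[1]*np.sin(g[2]),-d[0]*np.sin(g[2])+d[1]*np.cos(g[2])]))(w[:2]-g[:2])
if __name__=="__main__":
    o=observe();M=camera_model("wrist");im=get_image("wrist");print(o["position"],o["ee_rot"],o["joints"],o["force"])
    cv2.imwrite(sys.argv[1],im)
    for n,z in(("clamp_knob",.098),("lock_button",.063),("gauge_arm",.1),("index_clip",.029)):
        for q in silhouettes(n,"wrist")[:2]:
            ys,xs=np.nonzero(q["mask"]);w=atz(M,(xs.mean(),ys.mean()),z);print(n,round(q["p"],2),q["rect"],w,gi(w))
    for n,p in dict(post0=(0,45,100),post8=(0,53,100),tip0=(-30,45,19),tip8=(-30,53,19)).items(): print(n,proj(M,g2w(np.array(p)/1e3,g)))
E
python3 look.py pics/w3.png
```

```text
[ 0.5537 -0.1545  0.199 ] [ 0.1926 -3.1332 -0.0004] [ 0.1284  0.3785  0.0686  1.737  -0.0291  1.0295  1.9008] [-0.8586  0.5777 -0.496 ]
clamp_knob 0.71 [133.7, 181.6, 193.7, 225.0] [ 0.5626 -0.2534  0.098 ] [-0.0039 -0.0997]
lock_button 0.54 [231.7, 186.7, 251.4, 207.5] [ 0.5589 -0.1942  0.063 ] [-0.0002 -0.0404]
gauge_arm 0.6 [280.8, 166.1, 360.0, 221.9] [ 0.5395 -0.1244  0.1   ] [-0.0109  0.0312]
index_clip 0.73 [346.7, 223.1, 391.5, 255.4] [ 0.5958 -0.055   0.029 ] [0.0534 0.0932]
index_clip 0.63 [369.9, 133.1, 383.9, 155.9] [ 0.4928 -0.0671  0.029 ] [-0.0502  0.0938]
post0 [339.2101 206.8452]
post8 [348.79   206.8465]
tip0 [327.5856 159.309 ]
tip8 [335.1588 159.3103]
```

View pics/w3.png

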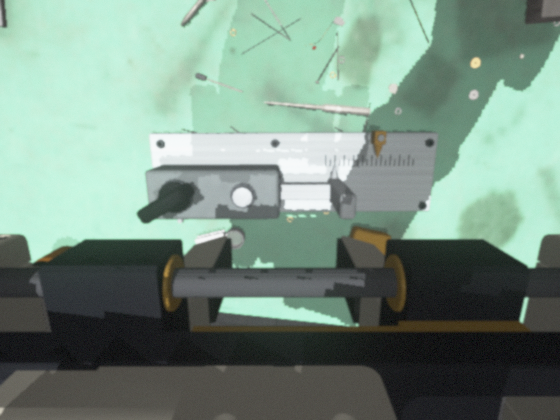

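Emit:
{"op": "apply_moves", "data": {
  "motion": [
    {"x": -0.3,"y": 2.6,"z": 0,"yaw": 0,"hand": -0.1},
    {"x": -0.6,"y": 5.3,"z": 0,"yaw": 0,"hand": -0.1},
    {"x": -0.6,"y": 5.3,"z": -3,"yaw": 0,"hand": -0.1},
    {"x": -0.6,"y": 5.3,"z": -5,"yaw": 0,"hand": -0.1},
    {"x": -0.6,"y": 5.3,"z": -7.5,"yaw": 0,"hand": -0.1},
    {"x": -0.6,"y": 5.3,"z": -10,"yaw": 0,"hand": -0.1},
    {"x": -0.6,"y": 5.3,"z": -12,"yaw": 0,"hand": -0.1},
    {"x": -0.6,"y": 5.3,"z": -13.2,"yaw": 0,"hand": -0.1},
    {"x": -0.6,"y": 5.3,"z": -13.2,"yaw": 0,"hand": -0.1},
    {"x": -0.6,"y": 5.3,"z": -13.2,"yaw": 0,"hand": -0.1}
  ]
}}

```text
clock: 12.65
position: [0.549, -0.1018, 0.0691]
ee_rot: [-0.192, 3.135, -0.0]
force: [-0.5, -0.4, 0.3]
width: 0.447
gripper_force: 0.0
```

Emit:
{"op": "apply_moves", "data": {
  "motion": [
    {"x": 0,"y": 0,"z": 0,"yaw": 0,"hand": -1},
    {"x": 0,"y": 0,"z": 0,"yaw": 0,"hand": -1},
    {"x": 0,"y": 0,"z": 0,"yaw": 0,"hand": -1},
    {"x": 0,"y": 0,"z": 0,"yaw": 0,"hand": -1},
    {"x": 0,"y": 0,"z": 0,"yaw": 0,"hand": -1},
    {"x": 0,"y": 0,"z": 0,"yaw": 0,"hand": -1}
  ],
  "newtons": 30
}}

```text
clock: 13.4
position: [0.5486, -0.1015, 0.0686]
ee_rot: [-0.192, 3.135, 0.0]
force: [-1.2, 0.7, 5.4]
width: 0.151
gripper_force: 30.0
```

Emit:
{"op": "apply_moves", "data": {
  "motion": [
    {"x": -0.1,"y": 0.7,"z": 0,"yaw": 0,"hand": -1},
    {"x": -0.18,"y": 1.5,"z": 0,"yaw": 0,"hand": -1},
    {"x": -0.28,"y": 2.3,"z": 0,"yaw": 0,"hand": -1},
    {"x": -0.38,"y": 3.1,"z": 0,"yaw": 0,"hand": -1},
    {"x": -0.48,"y": 3.9,"z": 0,"yaw": 0,"hand": -1},
    {"x": -0.55,"y": 4.4,"z": 0,"yaw": 0,"hand": -1},
    {"x": -0.55,"y": 4.4,"z": 0,"yaw": 0,"hand": -1},
    {"x": -0.55,"y": 4.4,"z": 0,"yaw": 0,"hand": -1},
    {"x": -0.55,"y": 4.4,"z": 0,"yaw": 0,"hand": -1}
  ]
}}

```text
clock: 14.52
position: [0.543, -0.0571, 0.0686]
ee_rot: [-0.193, 3.136, -0.0]
force: [0.2, -2.7, 5.6]
width: 0.15
gripper_force: 30.0
```

```bash
python3 - <<'E'
from look import *
o=observe();print(o["position"],gi(o["position"]),o["force"],o["width"],o["gripper_force"],o["dq"])
for c in("top","side"):
    im=get_image(c);cv2.imwrite(f"pics/{c}4.png",im)
    r=recognise("index_clip",c);print(c,[(q["p"],q["rect"]) for q in r[:3]])
a=cv2.imread("pics/top4.png");b=cv2.imread("pics/side4.png")
w=get_image("wrist");cv2.imwrite("pics/wr4.png",w)
M=camera_model("wrist")
print("wrist",proj(M,g2w([-.034,.0975,.019],g)),"top",proj("top",g2w([-.034,.0975,.019],g)),"side",proj("side",g2w([-.034,.0975,.019],g)))
A=cv2.resize(a[225:275,230:300],(392,280),interpolation=3);B=cv2.resize(b[215:265,275:345],(392,280),interpolation=3)
c=proj(M,g2w([-.034,.0975,.019],g)).astype(int);y0=max(0,c[1]-50);x0=max(0,c[0]-70)
C=cv2.resize(w[y0:y0+100,x0:x0+140],(392,280),interpolation=3);D=cv2.resize(w,(392,280));print(x0,y0)
cv2.imwrite("pics/m4.png",np.vstack([np.hstack([A,B]),np.hstack([C,D])]))
E
```

```text
[ 0.543  -0.0571  0.0686] [0.0008 0.0976] [ 0.1803 -2.6614  5.5986] 0.14994520721682086 29.99875545501709 [ 0.0012 -0.0018 -0.0011 -0.0002 -0.0016 -0.0005  0.0007]
top []
side [(0.46, [317.1, 238.3, 326.1, 245.3])]
wrist [285.0646 174.4734] top [256.7521 255.6525] side [313.1003 243.7268]
215 124
```

View pics/m4.png

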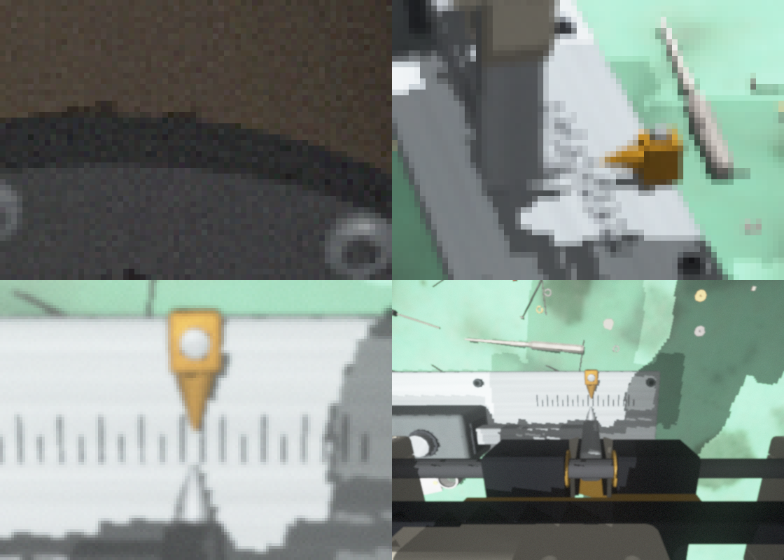

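The wrist crop (lower left) shows the clip point at about (195,430) and the pointer tip at about (194,467). They are level to within about 1 mm, and the arm is at rest and gripped at 30 N.

```bash
python3 -c "
from h import *
print(sign_off())"
```

```text
the job is handed in; nothing more can be done
None
```

I handed the job in with the knob turned about 1.1 rad past its detent, the arm released, and the arm still held at 30 N with its pointer level with the clip point to within about 1 mm. The hand-in returned no verdict.

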